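# Return lab containers to their colour-coded spill holders

## Robot

A 7-joint arm with a two-finger parallel gripper is mounted at the origin on a cart in front of the work surface, level with it; the furniture and walls round the work are solid. World frame = base frame: x ahead of the robot, y to its left, z up, the work surface at z = 0. Lengths are in m, angles in rad, forces in N, time in s.
With the tool pointing down it reaches from about 0.4 to 0.875 m from the base axis. Payload 6.5 kg.
Tool frame: the origin (TCP) lies at the very end of the fingers, on their centre line; the grasp point (between the pads) lies 19 mm behind it; z points along the fingers, y is the direction in which the jaws open and shut (so a half turn about z gives the same grasp; the last joint's range is limited). The gripper opens to 88 mm and grips with 3 to 60 N. Pads are 18 mm wide; open, the fingers measure 123 mm over their backs; the gripper's body (75 mm by 187 mm) begins 45 mm behind the grasp point.
Start: joints at [1.233, 0.536, -0.004, 1.538, 0.003, 1.067, -0.071], TCP at [0.174, -0.626, 0.239] pointing down, gripper open.
Joint ranges: [-2.7, 2.7], [-0.37, 2.16], [-1.27, 1.26], [0.24, 2.4], [-1.31, 4.45], [0.19, 1.91], [-2.76, 2.76]. Speed limits (rad/s): [2.39, 2.39, 3.14, 3.14, 3.14, 3.14, 3.14].

## Interface

Orientations are given as a rotation vector (axis times angle).
In Python, from station import get_state, viewer, order, spotter gives the robot as it stands. The module is installed in compiled form; this text tells all that it offers.
- The arm moves only by the tool play_rows, never from a script. Its arguments are lists of equal length, an entry for each row: "travel": the shift along the world's x, y, z in cm, a list of three; "twist": the turn, a rotation vector about the world's x, y, z in degrees, a list of three; "jaw": the finger opening in cm, from 0 to 8.81. In form: {"travel": [[tx, ty, tz], ...], "twist": [[rx, ry, rz], ...], "jaw": [jaw, ...]}. A call has exactly 5 rows; each row shifts and turns the pose as measured when the row begins; what a row does not reach is not made up. A row lasts 1/10 s, in which the tool goes at most 50 mm and 8.59 degrees, less where a joint would pass 70% of its speed; a pose out of reach is approached as far as the arm can. A call is refused whole if a number of a shift passes 5 or a number of a turn 8.59, either way. A call with a gripper value outside its range is refused whole. The fingers move at their own pace and stop on an object; "force" is the grip in N (left out, the last holds). Time passes only in rows, so rows that do not move let the fingers close, or fill a call up. It gives the time, the measured TCP pose, the force and the opening at its end, in the units of the state.
- get_state(): the state, without advancing time (a new reading comes with each control period).
- viewer.capture(name): name is "scene" or "top" or "wrist"; returns a dict with "image" (420x560x3 uint8, blue, green, red), "fx", "fy", "cx", "cy" (pixels), "R" (3x3) and "t" (3): a world point X has camera coordinates R X + t. Camera axes: x right, y down, z forward; pixel columns grow to the right and rows downward; lengths in m; the calibration is good to about 2 mm. A picture is of the moment at which its call begins. There is no depth.
- order.sign_off(): hands the job in, once; it reports no verdict.
Trained networks look in the newest picture that a camera, given by its name, has taken for a name from the list of things; names that differ only in an ending like _2 or _b are one class to them, and where a whole thing is asked for, a point or a joint stands for the part that bears it (a point fixed in the world has none). Each returns a list of dicts, best first, with "confidence" (0 to 1); they miss things now and then, are a little off and sometimes report something else, mostly with a low value. They report only what shows in the picture. A call takes as long as a camera call. They do not tell look-alikes from the thing itself.
- spotter.look_for(camera, label): "bbox" ([left, top, right, bottom] in pixels, round what is visible of it).
The state is a dict: "time_s": time; "joint_pos": joint angles; "joint_vel": joint speeds; "effort": joint torques, N m; "tool_pos": TCP position; "tool_rot": TCP orientation; "contact_force": force on the tool from outside, world axes, zero at the start; "wrist_torque": the same for the moment, N m; "gripper_width": finger opening in m.
Only numpy, scipy, OpenCV 4.12 (cv2) and the standard library are available. Lean on these libraries where they do the work, as an engineer would, in place of code of your own. Each camera call takes 0.05 s, during which the arm holds its last target. There are 200 camera calls.

## Task

Put the four things away in their colour-coded holders: the brown bottle with the blue cap in the blue holder, the plain white bottle in the white holder, the small brown vial with the white cap in the yellow holder and the red rubber stopper in the red holder, in any order. Each must stand upright and flat on the floor of its holder, let go and at rest, and none may be tipped over on the way. Leave the glass beaker standing where it is.

Things in the scene. Friction and masses are not known exactly. Their poses are not given: they have to be found in the camera images.
- blue_cap_bottle: dark brown round bottle with a blue screw cap, 56 mm diameter, 109 mm high, about 0.16 kg; the solid full-width body reaches 95 mm up. It stands upright on the worktop. Origin: centre of its underside; z along its axis, up. Round, so its yaw does not matter.
- white_bottle: plain white round bottle with a white cap and no spout, 50 mm diameter, 123 mm high, about 0.10 kg; the solid full-width body reaches 110 mm up. It stands upright on the worktop. Origin: centre of its underside; z along its axis, up. Round, so its yaw does not matter.
- brown_vial: small dark brown round vial with a small white cap, 42 mm diameter, 87 mm high, about 0.07 kg; the solid full-width body reaches 75 mm up. It stands upright on the worktop. Origin: centre of its underside; z along its axis, up. Round, so its yaw does not matter.
- red_stopper: red rubber stopper, 28 mm diameter at its wide top end, 27 mm high, about 0.015 kg; feels like a plain cylinder to the fingers. It stands upright on the worktop. Origin: centre of its underside; z along its axis, up. Round, so its yaw does not matter.
- glass_beaker: empty clear glass beaker, 54 mm diameter, 70 mm high; to be left alone. It stands upright on the worktop. Origin: centre of its underside; z along its axis, up. Round, so its yaw does not matter.
- holder_blue: low round blue plastic spill holder, fixed to the worktop: outside diameter 84 mm, inside diameter 74 mm, rim top 8 mm and inner floor 4 mm above the worktop; a small blue finger tab on the side toward the robot. Origin: centre of its underside, on the worktop; z up. The holders stand in a row to the left in front of two shakers, whose fronts are about 0.6 m ahead of the robot and whose racks rise over 0.2 m: carry things round in front of the racks, not across them.
- holder_white: low round white plastic spill holder, fixed to the worktop: outside diameter 78 mm, inside diameter 68 mm, rim top 8 mm and inner floor 4 mm above the worktop; a small white finger tab on the side toward the robot. Origin: centre of its underside, on the worktop; z up. The holders stand in a row to the left in front of two shakers, whose fronts are about 0.6 m ahead of the robot and whose racks rise over 0.2 m: carry things round in front of the racks, not across them.
- holder_yellow: low round yellow plastic spill holder, fixed to the worktop: outside diameter 70 mm, inside diameter 60 mm, rim top 8 mm and inner floor 4 mm above the worktop; a small yellow finger tab on the side toward the robot. Origin: centre of its underside, on the worktop; z up. The holders stand in a row to the left in front of two shakers, whose fronts are about 0.6 m ahead of the robot and whose racks rise over 0.2 m: carry things round in front of the racks, not across them.
- holder_red: low round red plastic spill holder, fixed to the worktop: outside diameter 56 mm, inside diameter 46 mm, rim top 8 mm and inner floor 4 mm above the worktop; a small red finger tab on the side toward the robot. Origin: centre of its underside, on the worktop; z up. The holders stand in a row to the left in front of two shakers, whose fronts are about 0.6 m ahead of the robot and whose racks rise over 0.2 m: carry things round in front of the racks, not across them.
Things that resemble listed ones, but are neither listed nor needed, are in the scene too. There is more than one size of the holder_white; the job needs the smaller.

How it is judged:
At the end, for the whole second after the job is handed in: Each of the four things stands in its own holder: axis within 12 mm of the holder's axis, underside within 3 mm of the holder's inner floor, tilted less than 0.1 rad, released and at rest. The beaker stands upright within 30 mm of where it was (horizontal distance between blue_cap_bottle and holder_blue below 0.012 m and z of blue_cap_bottle in the frame of holder_blue between 0.001 and 0.007 m and angle between each of blue_cap_bottle, white_bottle, brown_vial, red_stopper, glass_beaker's own z axis and vertical below 0.1 rad and linear speed of each of blue_cap_bottle, white_bottle, brown_vial, red_stopper below 0.02 m/s and horizontal distance between white_bottle and holder_white below 0.012 m and z of white_bottle in the frame of holder_white between 0.001 and 0.007 m and horizontal distance between brown_vial and holder_yellow below 0.012 m and z of brown_vial in the frame of holder_yellow between 0.001 and 0.007 m and horizontal distance between red_stopper and holder_red below 0.012 m and z of red_stopper in the frame of holder_red between 0.001 and 0.007 m and distance of glass_beaker from where it was at the start of the episode below 0.03 m); the robot touches nothing.
It fails at once if the glass beaker is knocked over or moved more than 30 mm (distance of glass_beaker from where it was at the start of the episode above 0.03 m or angle between glass_beaker's own z axis and vertical above 0.6 rad).
It fails at once if one of the four things is tipped over (more than 0.9 rad from upright) (angle between any of blue_cap_bottle, white_bottle, brown_vial, red_stopper's own z axis and vertical above 0.9 rad).
It also fails if it takes over 133 s, if anything falls off the work surface, if the arm or the gripper's body presses on something with over 40 N, if the wrist force passes 120 N, or if a joint passes its speed limit or range.

## Working session

There is one attempt and no reset: what is moved stays moved. The work goes in short steps, Python scripts to look and compute and a tool call to move; the robot and the scene stay as the last step left them, time stands still between calls to the robot, and variables do not carry over. Pictures are saved under pics/ and viewed, about 12 in all and at most 16, crops included, and the job is handed in when it is done.

Besides the shell and the picture viewer there is one more tool, called as name(argument=value, ...) on one line, values as JSON. play_rows: Moves the arm, as the interface text tells. Its arguments: {"type":"object","properties":{"travel":{"type":"array"},"twist":{"type":"array"},"jaw":{"type":"array"},"force":{"type":"number"}},"required":["travel","twist","jaw"]}

```bash
mkdir -p pics; cat > h.py <<'E'
from station import get_state, viewer, order, spotter
import numpy as np, cv2
def cap(cam,name=None):
    c=viewer.capture(cam)
    if name: cv2.imwrite(f'pics/{name}.png',c['image'])
    return c
def ray(c,u,v,z):
    R=np.array(c['R']);t=np.array(c['t'])
    o=-R.T@t; d=R.T@np.array([(u-c['cx'])/c['fx'],(v-c['cy'])/c['fy'],1])
    return o+d*(z-o[2])/d[2]
def proj(c,X):
    p=np.array(c['R'])@np.array(X)+np.array(c['t']); return c['fx']*p[0]/p[2]+c['cx'],c['fy']*p[1]/p[2]+c['cy']
E
python3 - <<'E'
from h import *
for n in ['scene','top']:
    c=cap(n,n); print(n,-np.array(c['R']).T@c['t'],c['fx'])
    for l in ['blue_cap_bottle','white_bottle','brown_vial','red_stopper','glass_beaker','holder_blue','holder_white','holder_yellow','holder_red']:
        for r in spotter.look_for(n,l)[:4]:
            b=r['bbox']; print(l,round(r['confidence'],2),np.round(b),np.round(ray(c,(b[0]+b[2])/2,(b[1]+b[3])/2,0.008 if 'holder' in l else .05)[:2],3))
print(get_state())
E
```

```text
scene [-0.03973536  1.12046092  1.22960456] 501.2484515173224
blue_cap_bottle 0.66 [310. 115. 329. 149.] [ 0.589 -0.202]
white_bottle 0.6 [360. 101. 375. 129.] [ 0.476 -0.386]
white_bottle 0.26 [341. 159. 349. 168.] [ 0.432 -0.092]
brown_vial 0.72 [334. 103. 346. 127.] [ 0.567 -0.332]
red_stopper 0.49 [341. 159. 350. 169.] [ 0.429 -0.092]
glass_beaker 0.67 [347. 124. 365. 147.] [ 0.462 -0.25 ]
glass_beaker 0.24 [291. 197. 305. 209.] [0.481 0.153]
holder_blue 0.66 [272. 221. 303. 246.] [0.463 0.249]
holder_white 0.76 [182. 347. 225. 382.] [0.433 0.734]
holder_white 0.66 [243. 251. 271. 266.] [0.495 0.378]
holder_yellow 0.52 [316. 177. 335. 193.] [ 0.458 -0.005]
holder_red 0.74 [285. 200. 305. 208.] [0.507 0.126]
top [0.19545826 0.14397068 1.89306095] 540.3835398476273
blue_cap_bottle 0.69 [363. 167. 383. 186.] [ 0.591 -0.202]
white_bottle 0.69 [417. 203. 434. 220.] [ 0.47 -0.38]
brown_vial 0.76 [399. 177. 416. 190.] [ 0.569 -0.322]
red_stopper 0.61 [346. 214. 354. 222.] [ 0.446 -0.12 ]
red_stopper 0.37 [418. 204. 435. 221.] [ 0.466 -0.384]
glass_beaker 0.84 [386. 199. 402. 221.] [ 0.4
[... 475 characters left out ...]
: array([ 1.23279605,  0.53642022, -0.00442082,  1.53791297,  0.00260247,
        1.06734214, -0.07117261]), 'joint_vel': array([-1.30497429e-03,  1.84640511e-03, -1.50367359e-03,  3.66690247e-04,
        4.27928879e-05, -4.36135650e-04, -1.65091169e-03]), 'effort': array([-2.26696116e-04, -5.70894885e+01,  9.90100354e-01, -2.51917988e+01,
       -5.62602282e-02,  1.10509613e-02,  1.37878121e-05]), 'tool_pos': array([ 0.17450509, -0.62610508,  0.23869751]), 'tool_rot': array([-3.11253827e+00, -4.25749478e-01,  5.58400917e-05]), 'contact_force': array([ 0.614939  ,  0.46233924, -0.88719354]), 'wrist_torque': array([ 0.01314049,  0.00651669, -0.00823071]), 'gripper_width': 0.08819331889301218}
```

```bash
python3 - <<'E'
import cv2
a=cv2.imread('pics/top.png'); cv2.imwrite('pics/topc.png',cv2.resize(a[110:260,80:460],None,fx=2.1,fy=2.1,interpolation=cv2.INTER_CUBIC))
b=cv2.imread('pics/scene.png');cv2.imwrite('pics/scenec.png',cv2.resize(b[60:400,160:460],None,fx=1.7,fy=1.7,interpolation=cv2.INTER_CUBIC))
E
```

```text
(no output)
```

View pics/topc.png

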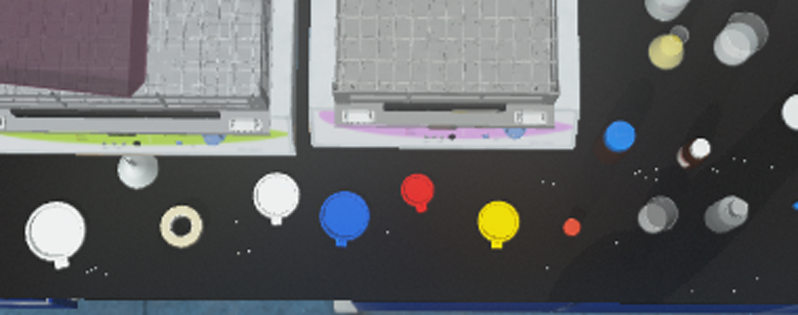

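View pics/scenec.png

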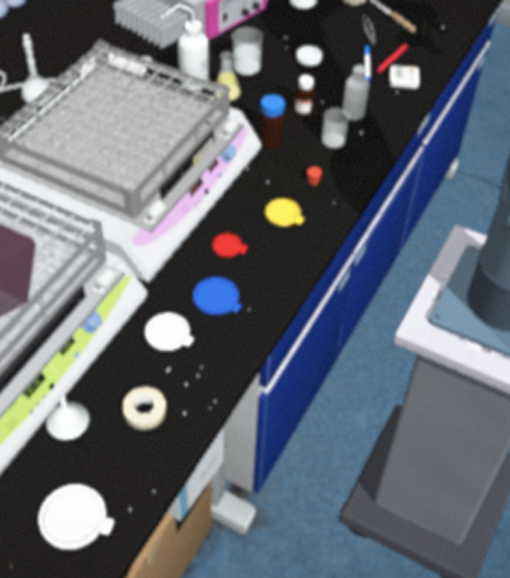

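```bash
cat >> h.py <<'E'
def tri(obs):
    """obs: list of (cam,u,v) -> 3D point"""
    A=[];b=[]
    for c,u,v in obs:
        R=np.array(c['R']);t=np.array(c['t'])
        for r,q in ((0,(u-c['cx'])/c['fx']),(1,(v-c['cy'])/c['fy'])):
            A.append(R[r]-q*R[2]); b.append(q*t[2]-t[r])
    x,res,_,_=np.linalg.lstsq(np.array(A),np.array(b),rcond=None); return x,float(np.sqrt(res[0]))
def blob(c,box,f,grow=4):
    """colour blob centroid in a box, f(h,s,v)->mask; tab removed by opening"""
    l,t,r,b=[int(round(k)) for k in box]; l-=grow;t-=grow;r+=grow;b+=grow
    im=c['image'][t:b,l:r]; k=8
    h,s,v=cv2.split(cv2.cvtColor(cv2.resize(im,None,fx=k,fy=k,interpolation=cv2.INTER_CUBIC),cv2.COLOR_BGR2HSV))
    m=f(h.astype(int),s.astype(int),v.astype(int)).astype(np.uint8)
    n,L,st,ce=cv2.connectedComponentsWithStats(m)
    m=(L==1+np.argmax(st[1:,4])).astype(np.uint8)
    e=int(0.45*np.sqrt(m.sum()/3.14)*1.3)|1
    m=cv2.morphologyEx(m,cv2.MORPH_OPEN,cv2.getStructuringElement(cv2.MORPH_ELLIPSE,(e,e)))
    ys,xs=np.nonzero(m)
    return l+(xs.mean()+.5)/k-.5,t+(ys.mean()+.5)/k-.5,np.sqrt(len(xs)/3.14)/k
F=dict(blue=lambda h,s,v:(abs(h-108)<14)&(s>120)&(v>70),yellow=lambda h,s,v:(abs(h-27)<8)&(s>120)&(v>90),
 red=lambda h,s,v:((h<9)|(h>170))&(s>120)&(v>90),white=lambda h,s,v:(s<60)&(v>150))
E
python3 - <<'E'
from h import *
T=cap('top');S=cap('scene')
for n,f,tb,sb,z in [('hblue','blue',[234,202,257,226],[272,221,303,246],.008),('hyellow','yellow',[306,205,329,227],[316,177,335,193],.008),('hred','red',[272,189,287,208],[285,197,305,209],.008),
 ('hwhite','white',[199,194,221,215],[243,245,271,266],.008),('stopper','red',[346,214,354,222],[341,159,350,169],.02),('bluecap','blue',[363,167,383,186],[310,115,329,130],.105),('vialcap','white',[405,175,418,187],[334,103,346,110],.084)]:
    a=blob(T,tb,F[f]);b=blob(S,sb,F[f])
    print(n,np.round(a,1),np.round(b,1),'top',np.round(ray(T,a[0],a[1],z)[:2],4),'scene',np.round(ray(S,b[0],b[1],z)[:2],4),'tri',np.round(tri([(T,*a[:2]),(S,*b[:2])])[0],4))
print(T['R'],S['R'])
E
```

```text
hblue [243.6 212.6  12.2] [287.1 233.8  13.5] top [0.4677 0.2485] scene [0.4646 0.2506] tri [0.4672 0.2483 0.0044]
hyellow [316.9 215.4  10.4] [326.6 184.6  10.3] top [ 0.4596 -0.0098] scene [ 0.4566 -0.0076] tri [ 0.459  -0.0104  0.0047]
hred [278.5 200.7   8.3] [294.1 203.9   8.9] top [0.5113 0.1258] scene [0.509  0.1274] tri [0.511  0.1255 0.0055]
hwhite [211.1 202.9  11. ] [258.5 254.8  12.5] top [0.5018 0.364 ] scene [0.4984 0.3657] tri [0.5011 0.3639 0.0047]
stopper [351.8 217.8   4.4] [344.5 162.4   5.4] top [ 0.4506 -0.1308] scene [ 0.4474 -0.1282] tri [ 0.4499 -0.1316  0.0165]
bluecap [374.7 174.4   7.6] [320.  121.3   7.8] top [ 0.5875 -0.1981] scene [ 0.5849 -0.1946] tri [ 0.5877 -0.199   0.1012]
vialcap [413.1 180.1   4.5] [339.8 107.8   4.4] top [ 0.573 -0.333] scene [ 0.5698 -0.3296] tri [ 0.5728 -0.3343  0.0802]
[[ 6.98499690e-03 -9.99975559e-01 -3.02340353e-04]
 [-9.86208788e-01 -6.83883608e-03 -1.65364621e-01]
 [ 1.65358511e-01  1.45324207e-03 -9.86232453e-01]] [[-0.86628979 -0.49953796  0.00195664]
 [-0.37006481  0.6391189  -0.67422479]
 [ 0.33555035 -0.58479813 -0.7385236 ]]
```

play_rows(travel=[[2.3, 4.1, 0], [2.3, 4.1, 0], [2.3, 4.1, 0], [2.3, 4.1, 0], [2.3, 4.1, 0]], twist=[[0, 0, -1.5], [0, 0, -1.5], [0, 0, -1.5], [0, 0, -1.5], [0, 0, -1.5]], jaw=[6, 6, 6, 6, 6], force=15)

```text
time_s: 1.6
tool_pos: [0.2866, -0.4202, 0.2385]
tool_rot: [3.131, 0.194, -0.004]
contact_force: [0.9, 0.2, -0.5]
gripper_width: 0.06
```

play_rows(travel=[[2.3, 4.1, 0], [2.3, 4.1, 0], [2.3, 4.1, 0], [2.3, 4.1, 0], [2.3, 4.1, 0]], twist=[[0, 0, -1.5], [0, 0, -1.5], [0, 0, -1.5], [0, 0, -1.5], [0, 0, -1.5]], jaw=[6, 6, 6, 6, 6])

```text
time_s: 2.1
tool_pos: [0.4052, -0.2068, 0.2402]
tool_rot: [3.134, -0.022, 0.001]
contact_force: [0.4, -0.2, 0.4]
gripper_width: 0.06
```

play_rows(travel=[[2.2, 3.9, -3], [2.2, 3.8, -4], [0, 0, -4], [0, 0, -2], [0, 0, 0]], twist=[[0, 0, 0.8], [0, 0, 0], [0, 0, 0], [0, 0, 0], [0, 0, 0]], jaw=[6, 6, 6, 6, 6])

```text
time_s: 2.6
tool_pos: [0.4505, -0.1295, 0.1188]
tool_rot: [3.134, 0.02, 0.02]
contact_force: [-0.9, 0.2, -0.0]
gripper_width: 0.0602
```

```bash
python3 - <<'E'
from h import *
W=cap('wrist','w1'); print(get_state()['tool_pos'],spotter.look_for('wrist','red_stopper')[:2])
print(-np.array(W['R']).T@W['t'],W['R'])
for r in spotter.look_for('wrist','red_stopper')[:1]:
    a=blob(W,r['bbox'],F['red']); print(a,ray(W,a[0],a[1],.02))
E
```

```text
[ 0.45100278 -0.12991907  0.1198609 ] [{'bbox': [263.8, 193.9, 292.5, 225.9], 'confidence': 0.81}]
[ 0.52790206 -0.12822945  0.26619687] [[ 0.01215575 -0.99989074  0.00841056]
 [-0.95627332 -0.00916656  0.29233082]
 [-0.29222179 -0.0115963  -0.95628027]]
(np.float64(279.52114352038757), np.float64(210.2155016148567), np.float64(17.55408498559605)) [ 0.45189864 -0.13137498  0.02      ]
```

View pics/w1.png

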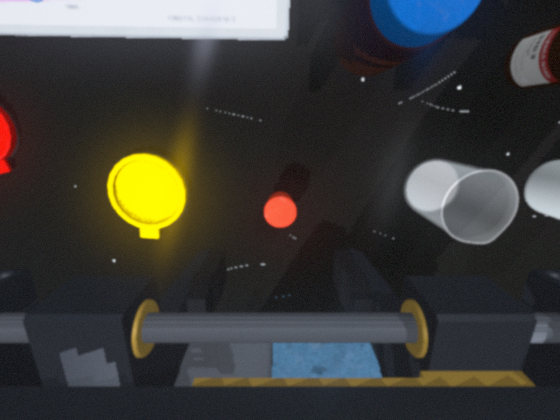

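play_rows(travel=[[0, -0.1, -4], [0, 0, -4], [0, 0, -2], [0, 0, -1], [0, 0, -0.3]], twist=[[0, 0, 0], [0, 0, 0], [0, 0, 0], [0, 0, 0], [0, 0, 0]], jaw=[6, 6, 6, 6, 5])

```text
time_s: 3.25
tool_pos: [0.4605, -0.1376, 0.0139]
tool_rot: [3.125, 0.006, 0.057]
contact_force: [0.6, -1.1, 0.6]
gripper_width: 0.0539
```

play_rows(travel=[[0, 0, 0], [0, 0, 0], [0, 0, 0], [0, 0, 0], [0, 0, 0]], twist=[[0, 0, 0], [0, 0, 0], [0, 0, 0], [0, 0, 0], [0, 0, 0]], jaw=[4, 3, 2, 2, 2])

```text
time_s: 3.75
tool_pos: [0.4638, -0.139, 0.0183]
tool_rot: [3.123, 0.004, 0.069]
contact_force: [1.2, 0.7, 0.0]
gripper_width: 0.0264
```

```bash
cat >> h.py <<'E'
from scipy.spatial.transform import Rotation as Ro
def st(yaw=0):
    """TCP in cm, and world twist (deg) to straighten to tool-down with jaws at yaw from y"""
    s=get_state(); R=Ro.from_rotvec(s['tool_rot'])
    best=min((( Ro.from_euler('z',yaw+k,degrees=True)*Ro.from_rotvec([np.pi,0,0]))*R.inv() for k in (0,180)),key=lambda q:q.magnitude())
    print('t',round(s['time_s'],2),'tcp cm',np.round(s['tool_pos']*100,2),'fix deg',np.round(best.as_rotvec(degrees=True),1),'w',round(s['gripper_width']*1000,1),'F',np.round(s['contact_force'],1),'q',np.round(s['joint_pos'],2))
E
python3 - <<'E'
from h import *
st(); W=cap('wrist','w2'); st()
E
```

```text
t 3.75 tcp cm [ 46.38 -13.9    1.83] fix deg [ 1.   2.5 -0.2] w 26.4 F [1.2 0.7 0. ] q [ 0.3   0.63 -0.13  2.12  0.24  0.37 -1.6 ]
t 3.8 tcp cm [ 46.38 -13.9    1.83] fix deg [ 1.   2.5 -0.2] w 26.3 F [-0.1  0.1 -0.7] q [ 0.3   0.63 -0.13  2.12  0.24  0.37 -1.6 ]
```

View pics/w2.png

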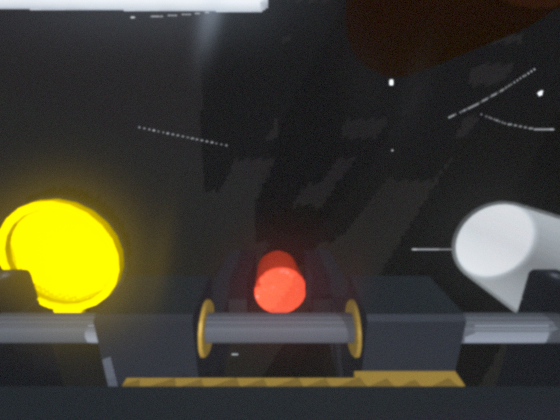

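play_rows(travel=[[0, 0, 0], [0, 0, 0], [0, 0, 0], [0, 0, 0], [0, 0, 0]], twist=[[0, 0, 0], [0, 0, 0], [0, 0, 0], [0, 0, 0], [0, 0, 0]], jaw=[5, 6, 6, 6, 6])

```text
time_s: 4.3
tool_pos: [0.4638, -0.139, 0.0184]
tool_rot: [3.123, 0.004, 0.069]
contact_force: [0.8, 0.9, 0.2]
gripper_width: 0.0597
```

```bash
python3 - <<'E'
from h import *
st(); W=cap('wrist'); st()
r=spotter.look_for('wrist','red_stopper')[0]; a=blob(W,r['bbox'],F['red']); print(r,a,ray(W,a[0],a[1],.025))
T=cap('top'); 
for r in spotter.look_for('top','red_stopper')[:2]: print(r,ray(T,(r['bbox'][0]+r['bbox'][2])/2,(r['bbox'][1]+r['bbox'][3])/2,.02))
E
```

```text
t 4.3 tcp cm [ 46.38 -13.9    1.84] fix deg [ 1.   2.5 -0.2] w 59.7 F [0.8 0.9 0.2] q [ 0.3   0.63 -0.13  2.12  0.24  0.37 -1.6 ]
t 4.35 tcp cm [ 46.38 -13.9    1.83] fix deg [ 1.   2.5 -0.2] w 59.8 F [-0.9 -0.2  0.6] q [ 0.3   0.63 -0.13  2.12  0.24  0.37 -1.6 ]
{'bbox': [248.4, 251.5, 302.7, 309.7], 'confidence': 0.92} (np.float64(277.69538686131386), np.float64(280.7549051094891), np.float64(29.191773391795877)) [ 0.45755615 -0.13886598  0.025     ]
```

play_rows(travel=[[-0.4, 0, -0.3], [-0.3, 0, -0.3], [-0.2, 0, -0.3], [-0.1, 0, -0.2], [0, 0, 0]], twist=[[0.5, 1.2, 0], [0.5, 1.2, -0.2], [0, 0, 0], [0, 0, 0], [0, 0, 0]], jaw=[6, 6, 6, 6, 6])

```text
time_s: 5.0
tool_pos: [0.4528, -0.1391, 0.0062]
tool_rot: [-3.14, 0.002, 0.003]
contact_force: [0.4, -0.2, -0.4]
gripper_width: 0.06
```

```bash
python3 - <<'E'
from h import *
W=cap('wrist','w3'); st()
r=spotter.look_for('wrist','red_stopper')[0]; 
im=W['image'].copy()
b=[int(k) for k in r['bbox']]
# project predicted top circle for candidate centres
m=F['red'](*[k.astype(int) for k in cv2.split(cv2.cvtColor(im,cv2.COLOR_BGR2HSV))])
ys,xs=np.nonzero(m); low=ys.max(); 
print(b,low,xs.min(),xs.max(),'near edge x',ray(W,xs.mean(),low,.027))
E
```

```text
t 5.05 tcp cm [ 45.28 -13.91   0.62] fix deg [-0.1 -0.1  0.1] w 59.8 F [-0.3  0.4  0.7] q [ 0.32  0.66 -0.15  2.1   0.23  0.4  -1.58]
[246, 240, 302, 304] 308 246 307 near edge x [ 0.4397173  -0.13880612  0.027     ]
```

play_rows(travel=[[0, 0, 0.05], [0, 0, 0], [0, 0, 0], [0, 0, 0], [0, 0, 0]], twist=[[0, 0, 0], [0, 0, 0], [0, 0, 0], [0, 0, 0], [0, 0, 0]], jaw=[4, 2, 2, 2, 2])

```text
time_s: 5.6
tool_pos: [0.4534, -0.1389, 0.0074]
tool_rot: [-3.14, 0.001, 0.001]
contact_force: [0.4, 0.4, -0.5]
gripper_width: 0.0271
```

play_rows(travel=[[0, 0, 1], [0, 0, 2], [0, 0, 2], [0, 0, 1], [0, 0, 0]], twist=[[0, 0, 0], [0, 0, 0], [0, 0, 0], [0, 0, 0], [0, 0, 0]], jaw=[2, 2, 2, 2, 2])

```text
time_s: 6.1
tool_pos: [0.4529, -0.1388, 0.0711]
tool_rot: [-3.14, 0.001, 0.002]
contact_force: [0.8, -0.6, -0.6]
gripper_width: 0.0272
```

play_rows(travel=[[0.8, 3, 0], [1, 4.5, 0], [1, 4.5, 0], [1, 4.5, 0], [1, 4, 0]], twist=[[0, 0, 0], [0, 0, 0], [0, 0, 0], [0, 0, 0], [0, 0, 0]], jaw=[2, 2, 2, 2, 2])

```text
time_s: 6.6
tool_pos: [0.4997, 0.0645, 0.0696]
tool_rot: [3.138, -0.026, -0.005]
contact_force: [1.0, -0.3, 0.2]
gripper_width: 0.0273
```

play_rows(travel=[[0.6, 3, 0], [0.3, 2, 0], [0, 0.8, 0], [0, 0, 0], [0, 0, 0]], twist=[[0, 0, 0], [0, 0, 0], [0, 0, 0], [0, 0, 0], [0, 0, 0]], jaw=[2, 2, 2, 2, 2])

```text
time_s: 7.1
tool_pos: [0.5076, 0.1314, 0.0671]
tool_rot: [3.14, -0.01, -0.008]
contact_force: [-0.4, -0.3, 0.9]
gripper_width: 0.0271
```

```bash
python3 - <<'E'
from h import *
W=cap('wrist','w4'); st()
E
```

```text
t 7.15 tcp cm [50.75 13.11  6.71] fix deg [ 0.1 -0.3  0.4] w 27.3 F [ 0.6 -0.5 -0.3] q [-0.2   0.59 -0.18  1.97  0.18  0.6  -2.07]
```

View pics/w4.png

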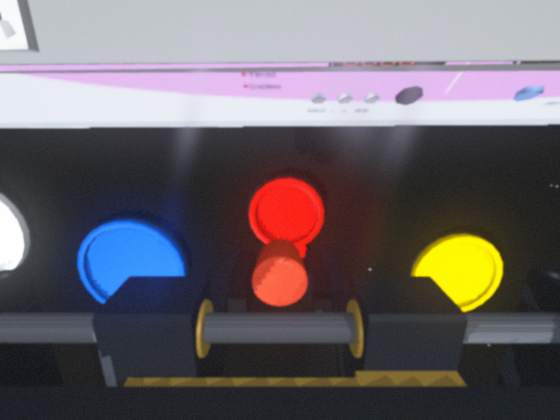

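```bash
python3 - <<'E'
from h import *
W=cap('wrist'); 
print('red',ray(W,287,212,.007),'blue?',ray(W,133,266,.007),'yellow',ray(W,458,273,.007)); b=blob(W,[249,175,325,235],F['red']);print(b,ray(W,b[0],b[1],.007))
print('stopper',ray(W,279.5,281,.06+.027))
E
```

```text
red [0.5183569  0.12421461 0.007     ] blue? [0.47459318 0.24544402 0.007     ] yellow [ 0.46591276 -0.01198279  0.007     ]
(np.float64(285.5260096687683), np.float64(209.68374045706207), np.float64(35.9880304544061)) [0.52017229 0.12530435 0.007     ]
stopper [0.50949785 0.13009243 0.087     ]
```

play_rows(travel=[[0.4, -0.3, -1.5], [0.35, -0.3, -1.5], [0, 0, -0.8], [0, 0, -0.4], [0, 0, 0]], twist=[[0, -0.3, 0.4], [0, 0, 0], [0, 0, 0], [0, 0, 0], [0, 0, 0]], jaw=[2, 2, 2, 2, 2])

```text
time_s: 7.7
tool_pos: [0.5156, 0.1192, 0.0231]
tool_rot: [3.138, -0.013, -0.0]
contact_force: [-0.1, 0.9, -0.3]
gripper_width: 0.0272
```

```bash
python3 - <<'E'
from h import *
W=cap('wrist','w5'); st()
E
```

```text
t 7.75 tcp cm [51.57 11.93  2.34] fix deg [0.2 0.  0.5] w 27.6 F [-0.6  0.   0.1] q [-0.19  0.68 -0.15  1.96  0.2   0.52 -2.07]
```

View pics/w5.png

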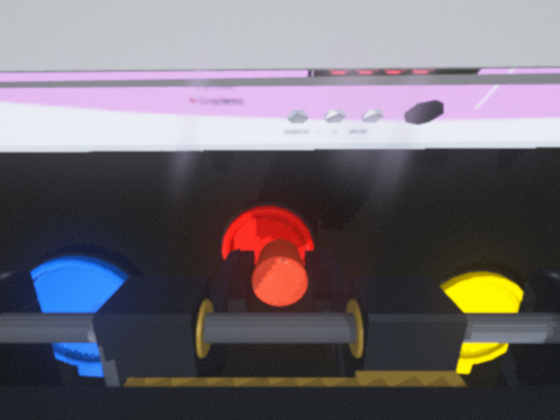

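```bash
python3 - <<'E'
from h import *
W=cap('wrist'); p=ray(W,267.5,207,.008); print(p, p[0]-.028, ray(W,222,250,.008),ray(W,313,250,.008)); print('stopper top near', ray(W,279,306,.0234-.0074+.027),'far blue',ray(W,80,257,.008),'far yellow',ray(W,482,273,.008))
E
```

```text
[0.5447671 0.1248516 0.008    ] 0.5167670967284429 [0.51780214 0.15296784 0.008     ] [0.51718317 0.09784759 0.008     ]
stopper top near [0.50298029 0.11872568 0.043     ] far blue [0.51409519 0.23962615 0.008     ] far yellow [ 0.50021152 -0.00818723  0.008     ]
```

play_rows(travel=[[0, 0.35, 0], [0, 0.25, -0.3], [0, 0, -0.4], [0, 0, -0.3], [0, 0, 0]], twist=[[0, 0, 0.5], [0, 0, 0], [0, 0, 0], [0, 0, 0], [0, 0, 0]], jaw=[2, 2, 2, 2, 2])

```text
time_s: 8.3
tool_pos: [0.5168, 0.1275, 0.0143]
tool_rot: [3.139, 0.005, 0.005]
contact_force: [0.3, 0.0, 0.4]
gripper_width: 0.0271
```

play_rows(travel=[[-0.1, -0.1, -0.15], [0, 0, -0.1], [0, 0, -0.05], [0, 0, 0], [0, 0, 0]], twist=[[0, 0, 0], [0, 0, 0], [0, 0, 0], [0, 0, 0], [0, 0, 0]], jaw=[2, 2, 2, 2, 2])

```text
time_s: 8.8
tool_pos: [0.5159, 0.1263, 0.0114]
tool_rot: [3.139, 0.004, 0.006]
contact_force: [-0.1, 0.3, -0.6]
gripper_width: 0.0273
```

play_rows(travel=[[0, 0, 0], [0, 0, 0], [0, 0, 0], [0, 0, 0], [0, 0, 0]], twist=[[0, 0, 0], [0, 0, 0], [0, 0, 0], [0, 0, 0], [0, 0, 0]], jaw=[3.2, 3.8, 4.5, 5, 5])

```text
time_s: 9.3
tool_pos: [0.516, 0.1261, 0.0113]
tool_rot: [3.139, 0.004, 0.006]
contact_force: [0.5, -0.7, -0.4]
gripper_width: 0.0501
```

play_rows(travel=[[0, 0, 1], [0, 0, 3], [0, 0, 4], [0, 0, 4], [0, 0, 3]], twist=[[0, 0, 0], [0, 0, 0], [0, 0, 0], [0, 0, 0], [0, 0, 0]], jaw=[5, 5, 5, 6, 7])

```text
time_s: 9.8
tool_pos: [0.5117, 0.125, 0.1647]
tool_rot: [3.137, 0.005, -0.008]
contact_force: [-0.1, -0.6, -1.3]
gripper_width: 0.064
```

```bash
python3 - <<'E'
from h import *
W=cap('wrist','w6'); st()
E
```

```text
t 9.85 tcp cm [51.44 12.59 16.9 ] fix deg [ 0.2  0.1 -0.2] w 67.5 F [1.6 0.1 2.7] q [-0.15  0.44 -0.22  1.91  0.13  0.81 -2.01]
```

View pics/w6.png

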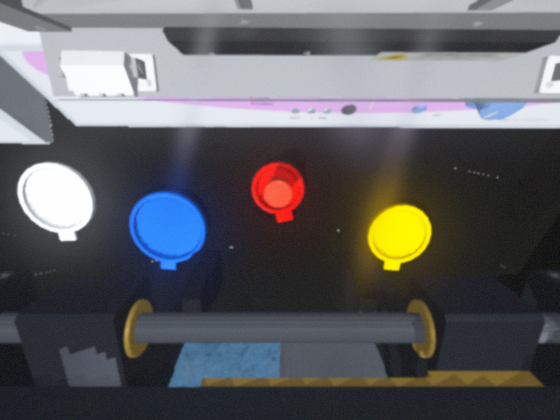

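```bash
python3 - <<'E'
from h import *
W=cap('wrist')
c=lambda u,v,z: np.round(ray(W,u,v,z)[:2],4)
print('holder red',c(277.5,187,.008),'stopper',c(278,194,.031),'blue',c(168,226.5,.008),'white',c(57,198,.008),'yel',c(399.5,232.5,.008))
T=cap('top')
b=blob(W,[30,160,95,228],F['white']);print('w',c(b[0],b[1],.008))
b=blob(W,[130,192,207,262],F['blue']);print('b',c(b[0],b[1],.008))
b=blob(W,[368,204,432,263],F['yellow']);print('y',c(b[0],b[1],.008))
st()
for l in ['blue_cap_bottle','white_bottle','brown_vial','glass_beaker']:
  for r in spotter.look_for('top',l)[:1]: print(l,r)
E
```

```text
holder red [0.5208 0.1263] stopper [0.5191 0.1258] blue [0.4754 0.2488] white [0.5083 0.3652] yel [ 0.4684 -0.0116]
w [0.5072 0.3616]
b [0.4751 0.2467]
y [ 0.4674 -0.0055]
t 9.95 tcp cm [51.29 12.53 16.43] fix deg [ 0.2 -0.1 -0.2] w 70.0 F [-0.3 -0.7 -1.2] q [-0.15  0.44 -0.22  1.91  0.13  0.8  -2.01]
white_bottle {'bbox': [416.1, 205.2, 436.4, 219.6], 'confidence': 0.66}
brown_vial {'bbox': [400.1, 175.2, 420.0, 192.5], 'confidence': 0.75}
glass_beaker {'bbox': [383.7, 201.8, 401.0, 220.0], 'confidence': 0.5}
```

play_rows(travel=[[-0.7, -2, 0.5], [-0.7, -3.3, 0.5], [-0.7, -3.5, 0.5], [-0.7, -3.5, 0.5], [-0.5, -3.5, 0.5]], twist=[[0, 0, 6], [0, 0, 8.5], [0, 0, 8.5], [0, 0, 8.5], [0, 0, 8.5]], jaw=[7, 8, 8.5, 8.5, 8.5])

```text
time_s: 10.65
tool_pos: [0.472, -0.0319, 0.18]
tool_rot: [2.938, 1.097, -0.028]
contact_force: [1.0, -1.5, 0.8]
gripper_width: 0.0852
```

play_rows(travel=[[0, -3.5, 0], [0, -3.5, 0], [0, -3.5, 0], [0, -3.5, 0], [0, -2, 0]], twist=[[0, 0, 8.5], [0, 0, 8.5], [0, 0, 8.5], [0, 0, 8], [0, 0, 6]], jaw=[8.5, 8.5, 8.5, 8.5, 8.5])

```text
time_s: 11.15
tool_pos: [0.4666, -0.1997, 0.1749]
tool_rot: [2.381, 2.042, -0.036]
contact_force: [0.2, 0.6, 0.8]
gripper_width: 0.0847
```

```bash
python3 - <<'E'
from h import *
W=cap('wrist','w7'); st(90)
for l in ['blue_cap_bottle','brown_vial','white_bottle','glass_beaker']:
  for r in spotter.look_for('wrist',l)[:2]: print(l,r)
E
```

```text
t 11.2 tcp cm [ 46.6  -20.27  17.46] fix deg [ 1.2 -0.8  8.7] w 85.4 F [ 0.6 -3.  -0.9] q [ 0.64  0.42 -0.42  1.94  0.26  0.84 -0.07]
blue_cap_bottle {'bbox': [369.2, 146.8, 478.1, 227.2], 'confidence': 0.75}
white_bottle {'bbox': [287.8, 305.3, 335.3, 376.6], 'confidence': 0.84}
glass_beaker {'bbox': [268.3, 217.9, 323.1, 297.1], 'confidence': 0.64}
```

```bash
python3 - <<'E'
from h import *
W=cap('wrist','w7'); st(90)
b=blob(W,[369,140,478,230],F['blue'],10);print(b,ray(W,b[0],b[1],.105))
E
```

```text
t 11.45 tcp cm [ 46.79 -19.49  17.58] fix deg [ 1.  -0.7  8.9] w 85.1 F [-0.8  0.4 -0.6] q [ 0.63  0.42 -0.42  1.94  0.25  0.84 -0.08]
(np.float64(438.2181447460935), np.float64(198.77609639686023), np.float64(35.9881687255209)) [ 0.58945559 -0.19794143  0.105     ]
```

View pics/w7.png

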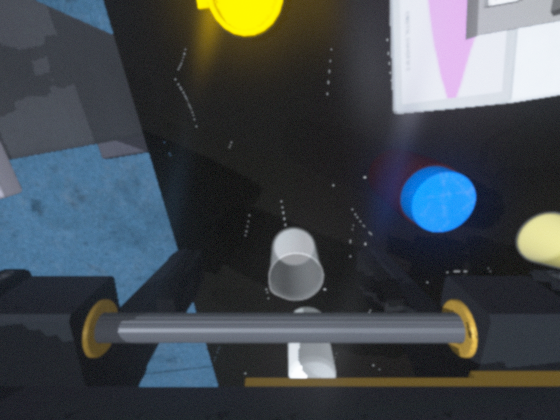

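play_rows(travel=[[2.5, -0.1, 0], [4, -0.1, 0], [3.5, -0.1, 0], [1.7, 0, 0], [0.5, 0, 0]], twist=[[0.5, -0.4, 3], [0.5, -0.3, 3], [0, 0, 2], [0, 0, 1], [0, 0, 0]], jaw=[8.8, 8.8, 8.8, 8.8, 8.8])

```text
time_s: 11.95
tool_pos: [0.5935, -0.1883, 0.1753]
tool_rot: [-2.205, -2.234, 0.0]
contact_force: [-0.4, 0.3, 0.2]
gripper_width: 0.0882
```

```bash
python3 - <<'E'
from h import *
W=cap('wrist'); st(90)
for r in spotter.look_for('wrist','blue_cap_bottle')[:2]:
  print(r);b=blob(W,r['bbox'],F['blue'],10);print(b,ray(W,b[0],b[1],.105))
E
```

```text
t 12.0 tcp cm [ 59.35 -18.8   17.53] fix deg [-0.1 -0.1 -0.7] w 87.9 F [0.9 0.3 0.5] q [ 0.55  0.6  -0.44  1.65  0.3   0.96  0.01]
{'bbox': [243.6, 178.8, 308.3, 260.9], 'confidence': 0.63}
(np.float64(275.96891588956885), np.float64(231.81420545084248), np.float64(32.48851462905849)) [ 0.59094214 -0.19831887  0.105     ]
```

play_rows(travel=[[-0.2, -0.6, 0], [0, -0.4, -1.5], [0, 0, -2], [0, 0, -1], [0, 0, -0.3]], twist=[[0, 0, -0.7], [0, 0, 0], [0, 0, 0], [0, 0, 0], [0, 0, 0]], jaw=[8.8, 8.8, 8.8, 8.8, 8.8])

```text
time_s: 12.55
tool_pos: [0.585, -0.201, 0.1242]
tool_rot: [-2.224, -2.213, 0.008]
contact_force: [-0.9, 0.2, 0.5]
gripper_width: 0.088
```

play_rows(travel=[[0.6, 0.2, 0], [0.1, 0, -1.5], [0.2, 0, -2], [0.2, 0, -2], [0, 0, -0.6]], twist=[[0, 0, 0], [0, 0, 0], [0, 0, 0], [0, 0, 0], [0, 0, 0]], jaw=[8.8, 8.8, 8.8, 8.8, 8.8], force=30)

```text
time_s: 13.05
tool_pos: [0.5979, -0.1994, 0.0611]
tool_rot: [-2.227, -2.214, 0.005]
contact_force: [0.0, -0.4, -0.3]
gripper_width: 0.0881
```

```bash
python3 - <<'E'
from h import *
st(90)
E
```

```text
t 13.05 tcp cm [ 59.79 -19.94   6.11] fix deg [ 0.1 -0.2  0.3] w 88.1 F [ 0.  -0.4 -0.3] q [ 0.51  0.76 -0.38  1.68  0.38  0.78 -0.05]
```

play_rows(travel=[[-0.4, 0, 0], [-0.2, 0.05, 0], [0, 0, 0], [0, 0, 0], [0, 0, 0]], twist=[[0, 0, 0], [0, 0, 0], [0, 0, 0], [0, 0, 0], [0, 0, 0]], jaw=[8.8, 8.8, 8.8, 8, 7.5])

```text
time_s: 13.55
tool_pos: [0.5923, -0.1989, 0.0626]
tool_rot: [2.227, 2.215, -0.003]
contact_force: [0.8, 0.4, 0.9]
gripper_width: 0.0756
```

play_rows(travel=[[0, 0, 0], [0, 0, 0], [0, 0, 0], [0, 0, 0], [0, 0, 0]], twist=[[0, 0, 0], [0, 0, 0], [0, 0, 0], [0, 0, 0], [0, 0, 0]], jaw=[7, 6.5, 6, 5.5, 5])

```text
time_s: 14.05
tool_pos: [0.5926, -0.1992, 0.0635]
tool_rot: [2.227, 2.214, -0.003]
contact_force: [0.3, 0.7, -0.1]
gripper_width: 0.0552
```

play_rows(travel=[[0, 0, 0], [0, 0, 0], [0, 0, 0], [0, 0, 0], [0, 0, 0]], twist=[[0, 0, 0], [0, 0, 0], [0, 0, 0], [0, 0, 0], [0, 0, 0]], jaw=[4.8, 4.8, 4.8, 4.8, 4.8])

```text
time_s: 14.55
tool_pos: [0.5926, -0.1992, 0.0636]
tool_rot: [2.227, 2.214, -0.003]
contact_force: [-0.6, -0.3, 0.3]
gripper_width: 0.0552
```

play_rows(travel=[[0, 0, 1], [0, 0, 3], [0, 0, 3.5], [-0.5, 0, 2], [-1, 0, 0]], twist=[[0, 0, 0], [0, 0, 0], [0, 0, 0], [0, 0, 0], [0, 0, 0]], jaw=[4.8, 4.8, 4.8, 4.8, 4.8])

```text
time_s: 15.05
tool_pos: [0.5769, -0.198, 0.1622]
tool_rot: [2.226, 2.216, -0.002]
contact_force: [-0.3, -0.5, -1.1]
gripper_width: 0.0551
```

play_rows(travel=[[-2.5, 0, 0], [-3, 0, 0], [-3, 1, 0], [-1.5, 3, 0], [0, 4, 0]], twist=[[0, 0, 0], [0, 0, 0], [0, 0, 0], [0, 0, 0], [0, 0, 0]], jaw=[4.8, 4.8, 4.8, 4.8, 4.8])

```text
time_s: 15.55
tool_pos: [0.4669, -0.1223, 0.1589]
tool_rot: [-2.238, -2.203, 0.011]
contact_force: [1.0, 0.2, -0.7]
gripper_width: 0.0555
```

play_rows(travel=[[0, 4, 0], [0, 4, 0], [0, 4, 0], [0, 4, 0], [0, 4, 0]], twist=[[0, 0, 0], [0, 0, 0], [0, 0, 0], [0, 0, 0], [0, 0, 0]], jaw=[4.8, 4.8, 4.8, 4.8, 4.8])

```text
time_s: 16.05
tool_pos: [0.4591, 0.0818, 0.1553]
tool_rot: [-2.242, -2.194, 0.02]
contact_force: [0.3, -0.1, -2.0]
gripper_width: 0.0551
```

```bash
python3 - <<'E'
from h import *
st(90)
E
```

```text
t 16.05 tcp cm [45.91  8.18 15.53] fix deg [ 0.3 -0.7  1.2] w 55.1 F [ 0.3 -0.1 -2. ] q [ 0.17  0.41 -0.54  2.05  0.3   0.77 -0.57]
```

play_rows(travel=[[0.3, 4, 0], [0.4, 4, 0], [0.4, 4, 0], [0.1, 2.2, 0], [0, 0.5, 0]], twist=[[0.3, -0.7, 0.6], [0, 0, 0.6], [0, 0, 0], [0, 0, 0], [0, 0, 0]], jaw=[4.8, 4.8, 4.8, 4.8, 4.8])

```text
time_s: 16.55
tool_pos: [0.4646, 0.2375, 0.1516]
tool_rot: [-2.211, -2.227, 0.005]
contact_force: [0.3, 0.1, -1.4]
gripper_width: 0.0557
```

play_rows(travel=[[0, 0, -1], [0, 0, -2], [0, 0, -2], [0, 0, -1], [0, 0, -0.3]], twist=[[0, 0, 0], [0, 0, 0], [0, 0, 0], [0, 0, 0], [0, 0, 0]], jaw=[4.8, 4.8, 4.8, 4.8, 4.8])

```text
time_s: 17.05
tool_pos: [0.463, 0.2287, 0.0828]
tool_rot: [-2.218, -2.223, 0.016]
contact_force: [-0.4, -0.4, -1.8]
gripper_width: 0.055
```

```bash
python3 - <<'E'
from h import *
W=cap('wrist','w8');st(90)
E
```

```text
t 17.1 tcp cm [46.29 22.85  8.28] fix deg [ 0.4 -0.5 -0.1] w 55.3 F [-0.9 -0.8 -1.6] q [-0.17  0.6  -0.48  1.96  0.43  0.69 -0.92]
```

View pics/w8.png

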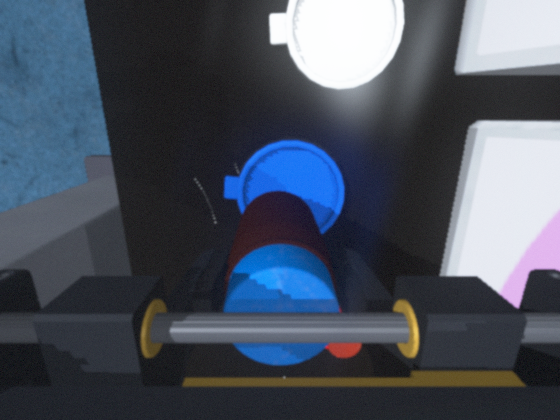

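```bash
python3 - <<'E'
from h import *
W=cap('wrist');f=lambda u,v:np.round(ray(W,u,v,.008)[:2],4)
print(f(238,188),f(345,188),f(291,139)); st(90)
print('white far/near', f(288,25),f(404,25),f(345,88))
E
```

```text
[0.4304 0.2525] [0.5131 0.2528] [0.4709 0.2896]
t 17.15 tcp cm [46.34 22.93  8.37] fix deg [ 0.3 -0.4 -0.1] w 55.7 F [ 0.8 -0.  -0.8] q [-0.17  0.6  -0.49  1.96  0.43  0.69 -0.92]
white far/near [0.468  0.3626] [0.5439 0.3625] [0.508  0.3243]
```

play_rows(travel=[[0.3, 0.7, 0], [0.3, 0.7, 0], [0.2, 0.4, 0], [0, 0.1, 0], [0, 0, 0]], twist=[[0.3, -0.4, 0], [0, 0, 0], [0, 0, 0], [0, 0, 0], [0, 0, 0]], jaw=[4.8, 4.8, 4.8, 4.8, 4.8])

```text
time_s: 17.65
tool_pos: [0.4741, 0.2513, 0.0864]
tool_rot: [2.218, 2.223, 0.009]
contact_force: [0.6, -0.1, -1.1]
gripper_width: 0.0554
```

play_rows(travel=[[-0.2, -0.2, -0.3], [0, 0, -0.5], [0, 0, -0.4], [0, 0, -0.2], [0, 0, 0]], twist=[[0, 0, 0], [0, 0, 0], [0, 0, 0], [0, 0, 0], [0, 0, 0]], jaw=[4.8, 4.8, 4.8, 4.8, 4.8])

```text
time_s: 18.15
tool_pos: [0.4715, 0.2485, 0.0709]
tool_rot: [2.218, 2.223, 0.008]
contact_force: [0.4, -0.1, -1.1]
gripper_width: 0.0553
```

```bash
python3 - <<'E'
from h import *
st(90)
E
```

```text
t 18.15 tcp cm [47.15 24.85  7.09] fix deg [-0.1  0.2 -0.1] w 55.3 F [ 0.4 -0.1 -1.1] q [-0.21  0.64 -0.47  1.94  0.45  0.67 -0.95]
```

play_rows(travel=[[0, 0, -0.15], [0, -0.05, -0.1], [0, 0, -0.05], [0, 0, 0], [0, 0, 0]], twist=[[0, 0, 0], [0, 0, 0], [0, 0, 0], [0, 0, 0], [0, 0, 0]], jaw=[4.8, 4.8, 4.8, 4.8, 4.8])

```text
time_s: 18.65
tool_pos: [0.4716, 0.2479, 0.0677]
tool_rot: [2.218, 2.223, 0.008]
contact_force: [0.1, -0.2, -1.5]
gripper_width: 0.0553
```

play_rows(travel=[[0, 0, 0], [0, 0, 0], [0, 0, 0], [0, 0, 0], [0, 0, 0]], twist=[[0, 0, 0], [0, 0, 0], [0, 0, 0], [0, 0, 0], [0, 0, 0]], jaw=[5.8, 6.5, 7, 8, 8.8])

```text
time_s: 19.15
tool_pos: [0.4723, 0.2485, 0.0684]
tool_rot: [2.218, 2.222, 0.01]
contact_force: [-0.4, -0.2, -0.2]
gripper_width: 0.0842
```

play_rows(travel=[[0, 0, 1], [0, 0, 2], [0, 0, 4], [0, 0, 4], [0, 0, 1.5]], twist=[[0, 0, 0], [0, 0, 0], [0, 0, 0], [0, 0, 0], [0, 0, 0]], jaw=[8.8, 8.8, 8.8, 8.8, 8.8])

```text
time_s: 19.65
tool_pos: [0.4698, 0.2477, 0.1978]
tool_rot: [-2.217, -2.225, -0.003]
contact_force: [0.2, 0.1, 0.0]
gripper_width: 0.0878
```

```bash
python3 - <<'E'
from h import *
W=cap('wrist','w9');st(90);T=cap('top','t9')
b=blob(T,[234,190,257,226],F['blue']);print(b)
for r in spotter.look_for('wrist','blue_cap_bottle')[:2]: print(r)
E
```

```text
t 19.7 tcp cm [47.05 24.81 19.91] fix deg [-0.1  0.2 -0.2] w 88.3 F [0.4 1.3 1.3] q [-0.11  0.45 -0.58  1.86  0.3   0.91 -0.83]
(np.float64(240.12467838765008), np.float64(214.529909948542), np.float64(1.7032541914712351))
{'bbox': [267.1, 39.3, 352.1, 120.1], 'confidence': 0.71}
{'bbox': [251.1, 164.0, 310.8, 240.2], 'confidence': 0.56}
```

View pics/w9.png

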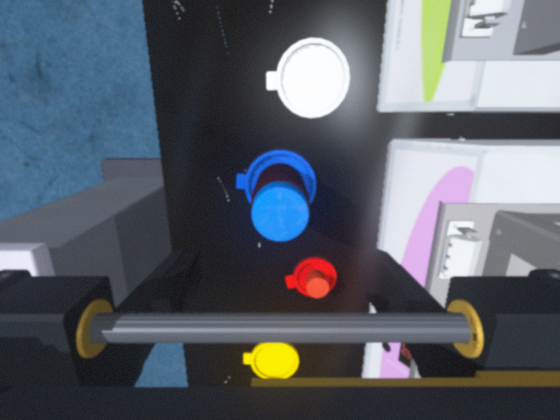

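play_rows(travel=[[0, -3, 0], [0, -4.5, 0], [0, -4.8, 0], [0, -4.8, 0], [0, -4.8, 0]], twist=[[0, 0, 0], [0, 0, 0], [0, 0, 0], [0, 0, 0], [0, 0, 0]], jaw=[8.8, 8.8, 8.8, 8.8, 8.8])

```text
time_s: 20.3
tool_pos: [0.4637, 0.0281, 0.1902]
tool_rot: [-2.195, -2.235, 0.005]
contact_force: [0.6, -0.3, 0.1]
gripper_width: 0.0881
```

play_rows(travel=[[0, -4.8, 0], [0, -4.8, 0], [0, -4.8, 0], [0, -4.8, 0], [0, -4.8, 0]], twist=[[0, 0, 0], [0, 0, 0], [0, 0, 0], [0, 0, 0], [0, 0, 0]], jaw=[8.8, 8.8, 8.8, 8.8, 8.8])

```text
time_s: 20.8
tool_pos: [0.457, -0.2212, 0.1843]
tool_rot: [-2.188, -2.229, 0.013]
contact_force: [0.3, -0.5, 0.1]
gripper_width: 0.088
```

play_rows(travel=[[0, -4.5, 0], [0, -4, 0], [0, -2.5, 0], [0, -1, 0], [0, 0, 0]], twist=[[0, 0, 0], [0, 0, 0], [0, 0, 0], [0, 0, 0], [0, 0, 0]], jaw=[8.8, 8.8, 8.8, 8.8, 8.8])

```text
time_s: 21.3
tool_pos: [0.4494, -0.3521, 0.1766]
tool_rot: [-2.193, -2.209, 0.022]
contact_force: [0.5, 0.4, 0.8]
gripper_width: 0.088
```

```bash
python3 - <<'E'
from h import *
W=cap('wrist','w10');st(90)
for l in ['white_bottle','glass_beaker','brown_vial']:
  for r in spotter.look_for('wrist',l)[:2]: print(l,r)
E
```

```text
t 21.35 tcp cm [ 44.95 -35.09  17.66] fix deg [-0.6 -1.7 -0.5] w 87.9 F [-0.   0.3 -0.3] q [ 0.87  0.52 -0.39  1.76  0.24  0.93  0.38]
white_bottle {'bbox': [283.7, 198.4, 339.0, 278.5], 'confidence': 0.78}
glass_beaker {'bbox': [275.8, 74.3, 344.5, 144.7], 'confidence': 0.74}
brown_vial {'bbox': [383.7, 156.3, 458.5, 211.3], 'confidence': 0.78}
```

View pics/w10.png

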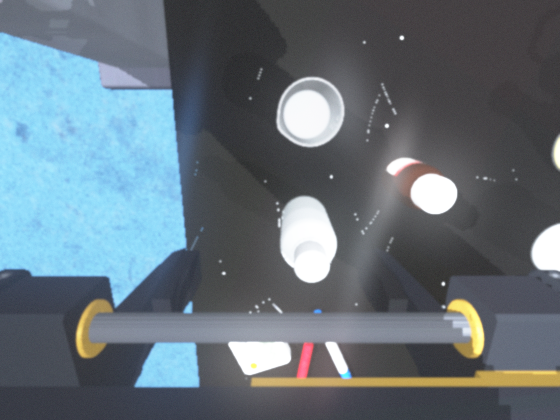

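```bash
python3 - <<'E'
from h import *
W=cap('wrist');f=lambda u,v,z:np.round(ray(W,u,v,z)[:2],4);st(90)
print('white cap',f(311,264,.123),'shoulder',f(308,242,.108),'base far',f(304,197,0),'vialcap',f(434,193,.087), 'beaker',f(311,112,.07))
E
```

```text
t 21.55 tcp cm [ 45.09 -34.95  17.8 ] fix deg [-0.6 -1.6 -0.7] w 87.6 F [ 0.2 -0.6 -0.1] q [ 0.87  0.52 -0.39  1.76  0.24  0.93  0.39]
white cap [ 0.4739 -0.3781] shoulder [ 0.4721 -0.3665] base far [ 0.4741 -0.3577] vialcap [ 0.5753 -0.3294] beaker [ 0.473 -0.267]
```

play_rows(travel=[[1, -1, 0], [0.8, -1.1, 0], [0.5, -0.7, 0], [0.1, -0.2, 0], [0, 0, 0]], twist=[[-0.3, -0.8, -0.4], [-0.3, -0.8, -0.3], [0, 0, 0], [0, 0, 0], [0, 0, 0]], jaw=[8.8, 8.8, 8.8, 8.8, 8.8])

```text
time_s: 22.05
tool_pos: [0.4789, -0.3801, 0.1788]
tool_rot: [2.215, 2.222, 0.002]
contact_force: [-0.0, 0.3, 0.4]
gripper_width: 0.0878
```

```bash
python3 - <<'E'
from h import *
W=cap('wrist','w11');st(90)
for r in spotter.look_for('wrist','white_bottle')[:1]:
  print(r); b=r['bbox']; print('base far',ray(W,(b[0]+b[2])/2,b[1],0), 'near cap',ray(W,(b[0]+b[2])/2,b[3],.123))
E
```

```text
t 22.1 tcp cm [ 47.88 -37.99  17.88] fix deg [ 0.1  0.2 -0.2] w 87.9 F [-0.1 -0.3  0.2] q [ 0.87  0.57 -0.38  1.68  0.25  0.94  0.4 ]
{'bbox': [244.7, 171.1, 302.6, 245.7], 'confidence': 0.55}
base far [ 0.47326929 -0.36161781  0.        ] near cap [ 0.4750044  -0.39567085  0.123     ]
```

play_rows(travel=[[-0.4, 0, 0], [0, 0, -1.5], [0, 0, -2], [0, 0, -1.5], [0, 0, -0.5]], twist=[[0, 0, 0], [0, 0, 0], [0, 0, 0], [0, 0, 0], [0, 0, 0]], jaw=[8.8, 8.8, 8.8, 8.8, 8.8])

```text
time_s: 22.65
tool_pos: [0.4732, -0.3789, 0.1203]
tool_rot: [2.215, 2.223, 0.002]
contact_force: [-1.1, 0.8, -0.1]
gripper_width: 0.0878
```

play_rows(travel=[[0.2, -0.1, -1], [0, 0, -1.5], [0, 0, -1.3], [0, 0, -0.7], [0, 0, -0.1]], twist=[[0, 0, 0], [0, 0, 0], [0, 0, 0], [0, 0, 0], [0, 0, 0]], jaw=[8.8, 8.8, 8.8, 8.8, 8.8])

```text
time_s: 23.15
tool_pos: [0.475, -0.3794, 0.0692]
tool_rot: [2.216, 2.224, 0.002]
contact_force: [-0.0, 0.4, -0.4]
gripper_width: 0.0882
```

```bash
python3 - <<'E'
from h import *
st(90)
E
```

```text
t 23.15 tcp cm [ 47.5  -37.94   6.92] fix deg [ 0.   0.1 -0.2] w 88.2 F [-0.   0.4 -0.4] q [ 0.84  0.71 -0.33  1.74  0.32  0.74  0.35]
```

play_rows(travel=[[0, -0.1, 0], [0, 0, 0], [0, 0, 0], [0, 0, 0], [0, 0, 0]], twist=[[0, 0, 0], [0, 0, 0], [0, 0, 0], [0, 0, 0], [0, 0, 0]], jaw=[8, 7.5, 7, 6.5, 6], force=25)

```text
time_s: 23.65
tool_pos: [0.476, -0.3812, 0.0707]
tool_rot: [2.214, 2.222, 0.002]
contact_force: [0.6, -0.1, -0.4]
gripper_width: 0.0609
```

play_rows(travel=[[0, 0, 0], [0, 0, 0], [0, 0, 0], [0, 0, 0], [0, 0, 0]], twist=[[0, 0, 0], [0, 0, 0], [0, 0, 0], [0, 0, 0], [0, 0, 0]], jaw=[5.5, 5, 4.5, 4.2, 4.2])

```text
time_s: 24.15
tool_pos: [0.4759, -0.3814, 0.071]
tool_rot: [2.214, 2.222, 0.002]
contact_force: [-1.9, 0.3, 0.1]
gripper_width: 0.0496
```

play_rows(travel=[[0, 0, 0], [0, 0, 1], [0, 0, 3], [0, 0, 4], [0, 0, 2]], twist=[[0, 0, 0], [0, 0, 0], [0, 0, 0], [0, 0, 0], [0, 0, 0]], jaw=[4.2, 4.2, 4.2, 4.2, 4.2])

```text
time_s: 24.65
tool_pos: [0.4735, -0.3792, 0.1722]
tool_rot: [-2.215, -2.225, -0.001]
contact_force: [1.1, -0.1, -1.3]
gripper_width: 0.0499
```

play_rows(travel=[[0, 2.5, 1.5], [0, 4, 2], [0.2, 4.5, 1.5], [0.2, 4.5, 0.5], [0.2, 4.5, 0.3]], twist=[[0, 0, -2], [0, 0, -4], [0, 0, -5.5], [0, 0, -6], [0, 0, -6]], jaw=[4.2, 4.2, 4.2, 4.2, 4.2])

```text
time_s: 25.15
tool_pos: [0.4793, -0.1817, 0.2394]
tool_rot: [2.639, 1.687, 0.004]
contact_force: [0.5, -0.5, -1.6]
gripper_width: 0.0497
```

play_rows(travel=[[0.2, 4.5, 0.2], [0.2, 4.5, 0.2], [0.2, 4.5, 0.2], [0.2, 4.5, 0.2], [0.2, 4.5, 0.2]], twist=[[0, 0, -6], [0, 0, -6], [0, 0, -6], [0, 0, -6], [0, 0, -6]], jaw=[4.2, 4.2, 4.2, 4.2, 4.2])

```text
time_s: 25.65
tool_pos: [0.4886, 0.0528, 0.2549]
tool_rot: [2.991, 0.911, 0.007]
contact_force: [1.0, 0.1, -0.2]
gripper_width: 0.0495
```

```bash
python3 - <<'E'
from h import *
st(0)
E
```

```text
t 25.65 tcp cm [48.86  5.28 25.49] fix deg [  0.8   0.3 -33.9] w 49.5 F [ 1.   0.1 -0.2] q [ 0.14  0.27 -0.41  1.92  0.15  0.97 -1.32]
```

play_rows(travel=[[0.1, 4.5, 0], [0.2, 4.5, 0], [0.3, 4.5, 0], [0.4, 4.5, 0], [0.4, 4.5, 0]], twist=[[0.5, 0.2, -5], [0.3, 0, -5], [0, 0, -5], [0, 0, -5], [0, 0, -5]], jaw=[4.2, 4.2, 4.2, 4.2, 4.2])

```text
time_s: 26.15
tool_pos: [0.5014, 0.2875, 0.2596]
tool_rot: [3.133, 0.214, 0.014]
contact_force: [0.8, 0.1, -0.6]
gripper_width: 0.0496
```

play_rows(travel=[[0.2, 3.5, 0], [0.1, 2.5, 0], [0, 0.8, 0], [0, 0, -1], [0, 0, -1]], twist=[[0, 0, -4], [0, 0, -3], [0, 0, -1], [0, 0, 0], [0, 0, 0]], jaw=[4.2, 4.2, 4.2, 4.2, 4.2])

```text
time_s: 26.65
tool_pos: [0.5009, 0.3683, 0.2425]
tool_rot: [-3.136, -0.002, -0.018]
contact_force: [0.2, -0.6, -1.2]
gripper_width: 0.0492
```

```bash
python3 - <<'E'
from h import *
st(0)
E
```

```text
t 26.65 tcp cm [50.09 36.83 24.25] fix deg [-0.3  0.6 -0.1] w 49.2 F [ 0.2 -0.6 -1.2] q [-0.44  0.51 -0.38  1.61  0.21  1.06 -2.45]
```

play_rows(travel=[[0.1, -0.2, -2], [0.1, -0.2, -4], [0.1, 0, -4], [0, 0, -2.5], [0, 0, -0.7]], twist=[[-0.3, 0.6, 0], [0, 0, 0], [0, 0, 0], [0, 0, 0], [0, 0, 0]], jaw=[4.2, 4.2, 4.2, 4.2, 4.2])

```text
time_s: 27.15
tool_pos: [0.5043, 0.3551, 0.1005]
tool_rot: [3.136, -0.006, -0.005]
contact_force: [0.1, -0.9, -0.6]
gripper_width: 0.0499
```

```bash
python3 - <<'E'
from h import *
W=cap('wrist','w12');st(0)
E
```

```text
t 27.2 tcp cm [50.42 35.48 10.03] fix deg [ 0.4 -0.2  0.2] w 49.8 F [-0.1 -1.5 -1.7] q [-0.45  0.68 -0.33  1.7   0.29  0.81 -2.49]
```

View pics/w12.png

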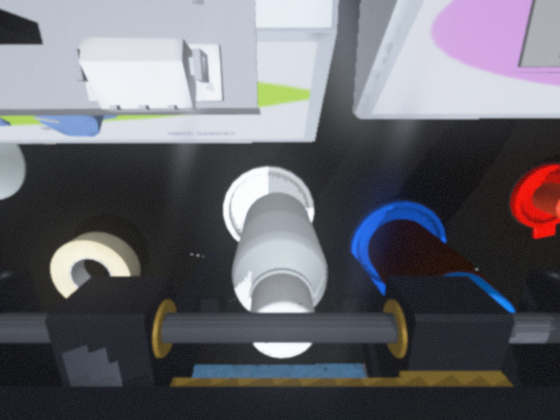

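```bash
python3 - <<'E'
from h import *
W=cap('wrist');f=lambda u,v:np.round(ray(W,u,v,.008)[:2],4)
print(f(223,211),f(314,211),f(268.5,166)); st(0)
E
```

```text
[0.5058 0.4013] [0.5052 0.3235] [0.5441 0.3618]
t 27.25 tcp cm [50.51 35.61 10.25] fix deg [ 0.3 -0.1  0.2] w 49.4 F [-0.8 -0.4 -0.1] q [-0.45  0.68 -0.33  1.7   0.29  0.82 -2.49]
```

play_rows(travel=[[-0.1, 0.3, 0], [0, 0.2, -0.6], [0, 0, -1], [0, 0, -0.5], [0, 0, 0]], twist=[[0.3, 0, 0.2], [0, 0, 0], [0, 0, 0], [0, 0, 0], [0, 0, 0]], jaw=[4.2, 4.2, 4.2, 4.2, 4.2])

```text
time_s: 27.75
tool_pos: [0.5069, 0.3634, 0.0847]
tool_rot: [-3.135, 0.001, -0.009]
contact_force: [-0.7, 0.8, -1.4]
gripper_width: 0.0494
```

play_rows(travel=[[-0.3, 0, -0.2], [0, 0, -0.4], [0, 0, -0.2], [0, 0, -0.1], [0, 0, 0]], twist=[[-0.2, 0.3, 0], [0, 0, 0], [0, 0, 0], [0, 0, 0], [0, 0, 0]], jaw=[4.2, 4.2, 4.2, 4.2, 4.2])

```text
time_s: 28.25
tool_pos: [0.5038, 0.3637, 0.0753]
tool_rot: [-3.139, 0.001, -0.0]
contact_force: [-0.5, -0.6, -1.4]
gripper_width: 0.0496
```

```bash
python3 - <<'E'
from h import *
st(0)
E
```

```text
t 28.25 tcp cm [50.38 36.37  7.53] fix deg [-0.2  0.   0. ] w 49.6 F [-0.5 -0.6 -1.4] q [-0.47  0.72 -0.32  1.71  0.3   0.77 -2.51]
```

Release and lift.

play_rows(travel=[[0, 0, 0], [0, 0, 0], [0, 0, 0], [0, 0, 0], [0, 0, 0]], twist=[[0, 0, 0], [0, 0, 0], [0, 0, 0], [0, 0, 0], [0, 0, 0]], jaw=[5.2, 5.8, 6.5, 7, 7])

```text
time_s: 28.75
tool_pos: [0.5045, 0.3641, 0.0761]
tool_rot: [-3.138, 0.001, -0.003]
contact_force: [1.0, -0.5, -0.7]
gripper_width: 0.0702
```

play_rows(travel=[[0, 0, 1], [0, 0, 2], [0, 0, 4], [0, 0, 4], [0, 0, 2]], twist=[[0, 0, 0], [0, 0, 0], [0, 0, 0], [0, 0, 0], [0, 0, 0]], jaw=[7, 7, 7, 7, 7])

```text
time_s: 29.25
tool_pos: [0.5019, 0.3624, 0.2097]
tool_rot: [-3.141, 0.0, 0.006]
contact_force: [1.3, 0.3, -0.9]
gripper_width: 0.0696
```

```bash
python3 - <<'E'
from h import *
W=cap('wrist','w13');st(0)
for r in spotter.look_for('wrist','white_bottle')[:1]: print(r)
E
```

```text
t 29.3 tcp cm [50.3  36.33 21.24] fix deg [-0.1 -0.   0. ] w 69.9 F [2.  1.5 1.6] q [-0.43  0.54 -0.38  1.63  0.22  1.01 -2.45]
{'bbox': [253.2, 162.1, 302.7, 227.9], 'confidence': 0.57}
```

play_rows(travel=[[-0.3, -2.5, 0], [-0.3, -4.5, 0.2], [0, -4.8, 0.2], [0, -4.8, 0.2], [0.1, -4.8, 0.2]], twist=[[0, 0, 0], [0, 0, 0], [0, 0, 0], [0, 0, 0], [0, 0, 0]], jaw=[8.5, 8.5, 8.5, 8.5, 8.5])

```text
time_s: 29.85
tool_pos: [0.4925, 0.1502, 0.2164]
tool_rot: [-3.135, -0.021, 0.007]
contact_force: [1.4, -1.2, 0.6]
gripper_width: 0.085
```

play_rows(travel=[[0.1, -4.8, 0], [0.1, -4.8, 0], [0.1, -4.8, 0], [0.1, -4.8, 0], [0.1, -4.8, 0]], twist=[[0, 0, 0], [0, 0, 0], [0, 0, 0], [0, 0, 0], [0, 0, 0]], jaw=[8.5, 8.5, 8.5, 8.5, 8.5])

```text
time_s: 30.35
tool_pos: [0.4933, -0.0997, 0.2142]
tool_rot: [-3.135, -0.022, 0.013]
contact_force: [1.6, -0.2, 0.4]
gripper_width: 0.0849
```

play_rows(travel=[[0.1, -4.8, 0], [0.4, -4.5, 0], [1, -4.5, 0], [1.5, -3, 0], [1.5, -1.5, 0]], twist=[[0, 0, 0], [0, 0, 0], [0, 0, 0], [0, 0, 0], [0, 0, 0]], jaw=[8.5, 8.5, 8.5, 8.5, 8.5])

```text
time_s: 30.85
tool_pos: [0.5318, -0.297, 0.2109]
tool_rot: [-3.137, -0.007, 0.025]
contact_force: [0.5, 1.0, 0.2]
gripper_width: 0.0851
```

```bash
python3 - <<'E'
from h import *
st(0)
E
```

```text
t 30.85 tcp cm [ 53.18 -29.7   21.09] fix deg [-0.3 -0.9 -0.3] w 85.1 F [0.5 1.  0.2] q [ 0.57  0.51 -0.18  1.65  0.11  1.   -1.22]
```

play_rows(travel=[[1, -1, -1], [1.5, -1.2, -2], [1, -0.7, -2], [0.3, -0.2, -1], [0, 0, 0]], twist=[[-0.3, -0.9, -0.3], [0, 0, 0], [0, 0, 0], [0, 0, 0], [0, 0, 0]], jaw=[8.5, 8.5, 8.5, 8.5, 8.5])

```text
time_s: 31.35
tool_pos: [0.5696, -0.329, 0.1432]
tool_rot: [-3.141, 0.005, 0.003]
contact_force: [-0.4, 0.5, -0.7]
gripper_width: 0.0853
```

```bash
python3 - <<'E'
from h import *
W=cap('wrist','w14');st(0)
for r in spotter.look_for('wrist','brown_vial')[:2]: print(r)
E
```

```text
t 31.4 tcp cm [ 56.96 -32.89  14.38] fix deg [-0.1 -0.1  0.2] w 85.2 F [-0.2  0.1 -0.6] q [ 0.57  0.66 -0.16  1.58  0.13  0.91 -1.21]
{'bbox': [262.6, 169.9, 312.4, 237.0], 'confidence': 0.56}
```

View pics/w14.png

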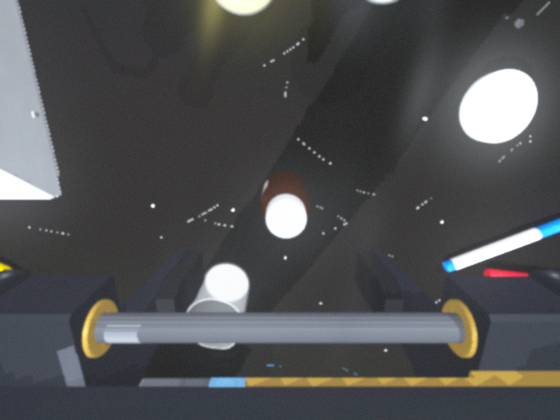

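```bash
python3 - <<'E'
from h import *
W=cap('wrist');f=lambda u,v,z:np.round(ray(W,u,v,z)[:2],4)
print(f(286,215,.087)); st(0)
E
```

```text
[ 0.5796 -0.3351]
t 31.5 tcp cm [ 57.06 -32.96  14.59] fix deg [0.  0.1 0.2] w 85.1 F [ 0.3 -1.1  0.9] q [ 0.57  0.66 -0.16  1.58  0.13  0.92 -1.21]
```

play_rows(travel=[[0.4, -0.3, 0], [0.1, -0.1, -1.5], [0, 0, -2.5], [0, 0, -1.5], [0, 0, -0.5]], twist=[[0, 0, 0.2], [0, 0, 0], [0, 0, 0], [0, 0, 0], [0, 0, 0]], jaw=[8.5, 8.5, 8.5, 8.5, 8.5])

```text
time_s: 32.0
tool_pos: [0.5779, -0.3343, 0.0871]
tool_rot: [3.137, 0.002, 0.013]
contact_force: [-0.8, 0.6, 0.6]
gripper_width: 0.085
```

play_rows(travel=[[-0.2, 0, -0.7], [0, 0, -1.5], [0, 0, -1.5], [0, 0, -0.7], [0, 0, -0.1]], twist=[[0.2, 0.5, 0], [0, 0, 0], [0, 0, 0], [0, 0, 0], [0, 0, 0]], jaw=[8.5, 8.5, 8.5, 8.5, 8.5])

```text
time_s: 32.5
tool_pos: [0.5757, -0.3343, 0.0381]
tool_rot: [3.141, 0.002, -0.002]
contact_force: [0.0, 0.1, -0.2]
gripper_width: 0.0848
```

```bash
python3 - <<'E'
from h import *
W=cap('wrist');st(0)
for r in spotter.look_for('wrist','brown_vial')[:2]: 
  b=r['bbox'];print(r,ray(W,(b[0]+b[2])/2,b[3],.087))
E
```

```text
t 32.55 tcp cm [ 57.57 -33.43   3.83] fix deg [ 0.  -0.1 -0.1] w 85.0 F [ 0.4 -0.7 -0.8] q [ 0.56  0.81 -0.14  1.59  0.16  0.75 -1.23]
{'bbox': [239.7, 208.8, 323.5, 352.9], 'confidence': 0.87} [ 0.56143353 -0.33608748  0.087     ]
```

play_rows(travel=[[0, -0.1, 0], [0, 0, 0], [0, 0, 0], [0, 0, 0], [0, 0, 0]], twist=[[0, 0, 0], [0, 0, 0], [0, 0, 0], [0, 0, 0], [0, 0, 0]], jaw=[7.5, 7, 6.5, 6, 5.5], force=20)

```text
time_s: 33.1
tool_pos: [0.5776, -0.3365, 0.0414]
tool_rot: [3.139, 0.002, 0.005]
contact_force: [-0.0, 0.4, -0.5]
gripper_width: 0.0554
```

play_rows(travel=[[0, 0, 0], [0, 0, 0], [0, 0, 0], [0, 0, 0], [0, 0, 0]], twist=[[0, 0, 0], [0, 0, 0], [0, 0, 0], [0, 0, 0], [0, 0, 0]], jaw=[5, 4.5, 4, 3.5, 3.5])

```text
time_s: 33.6
tool_pos: [0.5778, -0.3361, 0.0417]
tool_rot: [3.139, 0.003, 0.005]
contact_force: [0.3, 0.8, 1.2]
gripper_width: 0.0415
```

play_rows(travel=[[0, 0, 0], [0, 0, 1], [0, 0, 3], [0, 0, 4], [0, 0, 2]], twist=[[0, 0, 0], [0, 0, 0], [0, 0, 0], [0, 0, 0], [0, 0, 0]], jaw=[3.5, 3.5, 3.5, 3.5, 3.5])

```text
time_s: 34.1
tool_pos: [0.5745, -0.3347, 0.1422]
tool_rot: [-3.141, -0.003, 0.007]
contact_force: [0.2, 0.5, -0.6]
gripper_width: 0.0414
```

play_rows(travel=[[-1.5, 1, 0.5], [-2.5, 2.5, 0.3], [-2.5, 3.8, 0], [-1.8, 4.2, 0], [-1, 4.5, 0]], twist=[[0, 0, 0], [0, 0, 0], [0, 0, 0], [0, 0, 0], [0, 0, 0]], jaw=[3.5, 3.5, 3.5, 3.5, 3.5])

```text
time_s: 34.6
tool_pos: [0.4811, -0.1802, 0.1587]
tool_rot: [3.132, -0.016, 0.013]
contact_force: [1.5, 1.1, -0.4]
gripper_width: 0.0417
```

play_rows(travel=[[-0.5, 4.5, 0], [0, 4.5, 0], [0, 4, 0], [0, 2, 0], [0, 0.5, 0]], twist=[[0, 0, 0], [0, 0, 0], [0, 0, 0], [0, 0, 0], [0, 0, 0]], jaw=[3.5, 3.5, 3.5, 3.5, 3.5])

```text
time_s: 35.1
tool_pos: [0.4735, -0.0148, 0.1628]
tool_rot: [3.132, -0.007, 0.02]
contact_force: [-0.3, -0.2, -0.2]
gripper_width: 0.0417
```

```bash
python3 - <<'E'
from h import *
st(0)
E
```

```text
t 35.1 tcp cm [47.35 -1.48 16.28] fix deg [0.6 0.7 0.3] w 41.7 F [-0.3 -0.2 -0.2] q [ 0.14  0.36 -0.25  2.06  0.15  0.73 -1.78]
```

play_rows(travel=[[-0.6, 0.3, -1], [-0.5, 0.2, -2.5], [0, 0, -2.8], [0, 0, -1.5], [0, 0, -0.3]], twist=[[0.6, 0.7, 0.3], [0, 0, 0], [0, 0, 0], [0, 0, 0], [0, 0, 0]], jaw=[3.5, 3.5, 3.5, 3.5, 3.5])

```text
time_s: 35.6
tool_pos: [0.4619, -0.0161, 0.0791]
tool_rot: [3.141, -0.008, 0.002]
contact_force: [-0.5, -0.9, -0.6]
gripper_width: 0.0412
```

```bash
python3 - <<'E'
from h import *
W=cap('wrist','w15');st(0)
E
```

```text
t 35.65 tcp cm [46.2  -1.63  7.93] fix deg [0.  0.1 0.3] w 40.9 F [-0.5 -0.2 -1.3] q [ 0.12  0.5  -0.22  2.12  0.2   0.54 -1.83]
```

View pics/w15.png

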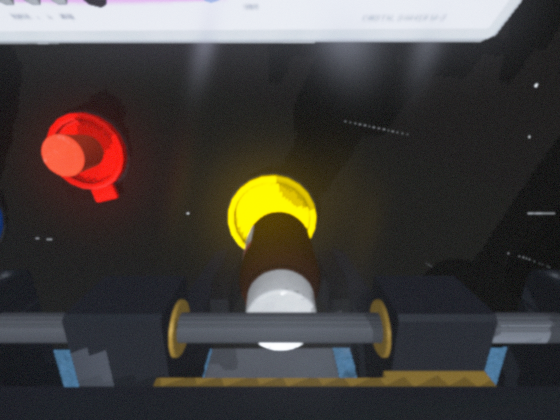

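```bash
python3 - <<'E'
from h import *
W=cap('wrist');f=lambda u,v:np.round(ray(W,u,v,.008)[:2],4)
print(f(228,216),f(317,216),f(272.5,175)); st(0)
E
```

```text
[0.4665 0.0229] [ 0.466  -0.0469] [ 0.4988 -0.0124]
t 35.7 tcp cm [46.28 -1.58  8.03] fix deg [0.  0.2 0.3] w 41.5 F [ 0.1  0.2 -1.2] q [ 0.12  0.5  -0.22  2.12  0.2   0.54 -1.83]
```

play_rows(travel=[[0, 0.25, -0.3], [0, 0.1, -0.8], [0, 0, -1], [0, 0, -0.5], [0, 0, 0]], twist=[[0, 0.2, 0.3], [0, 0, 0], [0, 0, 0], [0, 0, 0], [0, 0, 0]], jaw=[3.5, 3.5, 3.5, 3.5, 3.5])

```text
time_s: 36.2
tool_pos: [0.4647, -0.0132, 0.0542]
tool_rot: [3.141, -0.002, 0.005]
contact_force: [-1.1, -1.0, -1.2]
gripper_width: 0.0416
```

play_rows(travel=[[-0.15, 0.1, -0.25], [0, 0, -0.3], [0, 0, -0.2], [0, 0, -0.1], [0, 0, 0]], twist=[[0, 0.2, 0], [0, 0, 0], [0, 0, 0], [0, 0, 0], [0, 0, 0]], jaw=[3.5, 3.5, 3.5, 3.5, 3.5])

```text
time_s: 36.7
tool_pos: [0.4635, -0.0118, 0.0456]
tool_rot: [3.141, -0.001, 0.001]
contact_force: [-1.1, -0.9, 1.4]
gripper_width: 0.0417
```

```bash
python3 - <<'E'
from h import *
st(0)
E
```

```text
t 36.7 tcp cm [46.35 -1.18  4.56] fix deg [0. 0. 0.] w 41.7 F [-1.1 -0.9  1.4] q [ 0.09  0.57 -0.19  2.12  0.23  0.47 -1.86]
```

Placed; release, lift, and back off to look.

play_rows(travel=[[0, 0, 0], [0, 0, 0], [0, 0, 0], [0, 0, 0], [0, 0, 0]], twist=[[0, 0, 0], [0, 0, 0], [0, 0, 0], [0, 0, 0], [0, 0, 0]], jaw=[4.4, 5, 5.7, 6.5, 6.5])

```text
time_s: 37.2
tool_pos: [0.4641, -0.0119, 0.0458]
tool_rot: [3.141, -0.001, 0.003]
contact_force: [0.3, -0.2, 0.1]
gripper_width: 0.065
```

play_rows(travel=[[0, 0, 1], [0, 0, 2.5], [0, 0, 4.5], [0, 0, 4.5], [0, 0, 4]], twist=[[0, 0, 0], [0, 0, 0], [0, 0, 0], [0, 0, 0], [0, 0, 0]], jaw=[6.5, 6.5, 6.5, 6.5, 6.5])

```text
time_s: 37.7
tool_pos: [0.4588, -0.0116, 0.214]
tool_rot: [3.141, 0.001, -0.015]
contact_force: [1.2, -0.2, -0.0]
gripper_width: 0.065
```

play_rows(travel=[[0, 2, 2], [0, 4, 1], [0, 4, 0], [0, 3, 0], [0, 1, 0]], twist=[[0, 0, 0], [0, 0, 0], [0, 0, 0], [0, 0, 0], [0, 0, 0]], jaw=[6.5, 6.5, 6.5, 6.5, 6.5])

```text
time_s: 38.2
tool_pos: [0.4615, 0.1308, 0.2566]
tool_rot: [-3.141, 0.01, -0.012]
contact_force: [0.1, -0.8, 0.3]
gripper_width: 0.065
```

```bash
python3 - <<'E'
from h import *
W=cap('wrist','w16');st(0)
S=cap('scene','s16'); b=S['image'][100:320,190:400]
cv2.imwrite('pics/s16c.png',cv2.resize(b,None,fx=2.7,fy=2.7,interpolation=cv2.INTER_CUBIC))
print([r for r in spotter.look_for('scene','glass_beaker')[:1]])
E
```

```text
t 38.25 tcp cm [46.15 13.12 25.65] fix deg [-0.   0.4  0.3] w 65.1 F [ 0.4 -0.1 -0.6] q [-0.05  0.24 -0.38  1.94  0.11  0.97 -2.05]
[{'bbox': [349.4, 123.2, 364.8, 151.2], 'confidence': 0.79}]
```

View pics/w16.png

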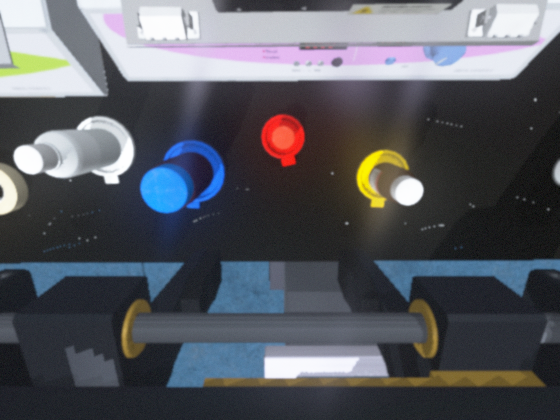

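View pics/s16c.png

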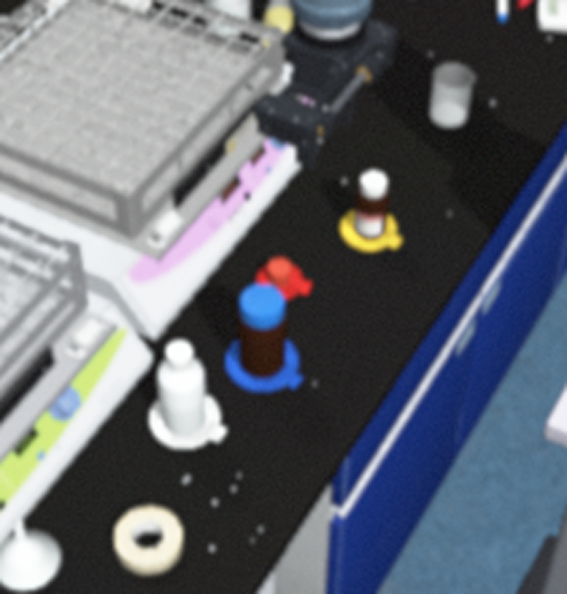

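```bash
python3 - <<'E'
from h import *
W=cap('wrist');f=lambda u,v,z:np.round(ray(W,u,v,z)[:2],4)
print('white',f(29,159,.127),'holder right/top',f(134,147,.008),f(105,117,.008))
print('blue',f(167,188,.113),'right/top',f(224,174,.008),f(192,141,.008))
print('vial',f(406,190,.091),'left/top',f(358,178,.008),f(382,151,.008))
print('stop',f(283,137,.031),'holder',f(283,136.5,.008)); st(0)
# scene: project expected axis tops/bases at the TCP release positions
print(get_state()['joint_vel'].round(3))
E
```

```text
white [0.5058 0.3584] holder right/top [0.5051 0.3166] [0.5431 0.3477]
blue [0.4734 0.2389] right/top [0.4678 0.2003] [0.5119 0.2394]
vial [ 0.4631 -0.0127] left/top [0.4602 0.018 ] [ 0.4962 -0.0114]
stop [0.5171 0.1203] holder [0.5163 0.1199]
t 38.4 tcp cm [46.18 12.59 25.53] fix deg [0.1 0.3 0.7] w 64.7 F [ 0.2 -0.6 -0.5] q [-0.04  0.25 -0.37  1.95  0.11  0.96 -2.05]
[ 0.013  0.002  0.013  0.003  0.001 -0.002 -0.004]
```

```bash
python3 -c "
from h import *
print(order.sign_off())"
```

```text
the job is handed in; nothing more can be done
None
```

I put all four things in their holders: the red stopper, the blue-capped bottle, the white bottle (in the smaller white holder), then the brown vial. I handed the job in at about 38 s of robot time. The sign-off gives no verdict.

- **Centring:** the last wrist picture put each thing within about 5 mm of its holder's centre; the limit is 12 mm. It was taken from about 0.26 m up.
- **Upright and let go:** in the last wrist and scene pictures all four look upright and seated. The gripper is open and clear of everything.
- **Height in the holder:** I did not measure it directly. I let each thing go at its grip height plus the 4 mm floor, to within about 0.5 mm.
- **Beaker:** it stands where it was. Its detection box moved by only 0–4 px.

**What went wrong:** the first grasp of the stopper was about 12 mm off-centre, because the arm drifted during a fast descent. It nudged the stopper about 8 mm on the worktop but did not tip it; I opened the gripper, re-centred and gripped it again.

**What disagreed:** the wrist camera placed the holders 5–10 mm farther ahead of the robot than the other two cameras did. I went by the close wrist views, after correcting them by 1–5 mm.

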